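# Hold a resin sample cell in the test light

### The job

Start the test lamp: draw its sprung timer slide out to the broad mark, keep it there for about a second, then let it run back home. Then take the taller of the two glass cells from the rack, gripping it only by its two frosted broad faces and never touching its clear end windows, and hold it upright and free in the air in the middle of the light path between lamp and sensor, level with the lenses and with its windows facing them but touching nothing. Finish while still holding it there, and leave the shorter cell, the jar, the pot and the brush where they are.

Things in the scene. Friction and masses are not known exactly. Their poses are not given: they have to be found in the camera images.
- light_mid (a point): middle of the light path, half-way between the lamp and sensor lenses, 100 mm above the surface. Axes as the stand's: y along the light from sensor to lamp, x away from the timer slide, z up. Lens faces lie at y = +55 mm (lamp) and -55 mm (sensor); the 110 mm between them is free, open from above, with only the stand's 20 mm high base below
- timer_post (a point): grip point of the timer slide, 42 mm above the surface on the axis of its upright black square post (14 x 14 mm, 6 to 56 mm above the surface). The post is on the end of a flat steel bar (12 mm wide, top 13 mm high) coming out of the timer housing. Axes as the stand's: pull along -x, it springs back along +x. At rest the post's centre is 45 mm from the housing
- timer_slide (a joint): pull of the timer slide in m: 0 home, 0.040 post centre over the broad mark, 0.060 stop. Spring 3.5 N at home, 7.5 N at the mark; damping 5 N at 0.1 m/s; let go, it runs home in under 2 s. On the 4 mm thick, 60 mm wide tongue below the bar: short dark ticks every 10 mm and the one broad, longer dark mark, either side of the post's path
- cell_mid (a point): centre of the taller glass cell, 34 (x) x 20 (y) x 60 mm tall (z), about 80 g, amber resin inside, white stopper. Broad faces (+y and -y, 20 mm apart) are frosted white: grip these. Narrow end faces (+x and -x, 34 mm apart) are clear windows. It stands in an outer socket of the rack, 12 mm deep, x along the rack's x, centre 38 mm above the surface
- cell_window_a: clear window of the taller cell at its +x end, a 2 mm thick plate 16 mm wide and 52 mm tall; origin at its centre
- cell_window_b: clear window of the taller cell at its -x end, otherwise as cell_window_a
- rack: fixed grey rack, 200 x 60 mm, 20 mm high, origin at the centre of its underside, x along its length; three rectangular sockets in a row along x at -65, 0 and +65 mm, each 37 x 23 mm and 12 mm deep (floor 8 mm above the surface), the middle one empty
- short_cell_mid (a point): centre of the shorter cell, like the taller one but 40 mm tall; its centre is 28 mm above the surface, in the other outer socket of the rack; leave it
- jar: white screw jar with red lid, 72 mm in diameter, 75 mm tall, origin at the centre of its underside; leave it
- pot: old olive-glazed pot with a broken rim, about 130 mm across and 135 mm tall, origin at the centre of its underside; leave it
- brush: brush lying on the table beyond the stand, about 200 mm long; leave it
- stand: fixed stand with lamp and sensor: aluminium base 80 (x) x 270 (y) x 20 mm, origin at the centre of its underside, below light_mid, same axes. Lamp (+y) and sensor (-y): grey lying cylinders 50 mm in diameter, tops 125 mm above the surface. Timer housing (60 mm wide, 40 mm high) on its -x side before the lamp, front face at x = -65 mm

How it is judged:
By the outcome, as a careful person would: the job done as asked, in the order asked, and still so for the second after the job is handed in, while the arm keeps its last pose, push and grip.
It also fails if it takes over 54 s, if anything falls off the work surface, if the arm or the gripper's body presses on something with over 40 N, if the wrist force passes 120 N, or if a joint passes its speed limit or range.

### The arm

A 7-joint arm with a two-finger parallel gripper is mounted at the origin on the work surface. World frame = base frame: x ahead of the robot, y to its left, z up, the work surface at z = 0. Lengths are in m, angles in rad, forces in N, time in s.
With the tool pointing down it reaches from about 0.4 to 0.85 m from the base axis. Payload 6.9 kg.
Tool frame: the origin (TCP) lies midway between the tips of the shut fingers; the grasp point (between the pads) lies behind it (ctrl.pinch_z is the z of the grasp point in the tool frame, in m); z points along the fingers, y is the line along which they close (so a half turn about z gives the same grasp; the last joint's range is limited). The gripper opens to 85 mm and grips with 20 to 120 N. Pads are 22 mm wide; open, the fingers measure 114 mm over their backs; the gripper's body (76 mm by 85 mm) begins 54 mm behind the grasp point. The pads swing forward as they close: fully open they stand 13 mm farther back than shut.
Start: joints at [1.212, 0.507, -0.238, 1.5, 0.126, 1.149, -0.155], TCP at [0.28, -0.559, 0.231] pointing down, gripper open.
Joint ranges: [-3.08, 3.08], [-0.24, 2.05], [-1.43, 1.35], [0, 2.5], [-1.52, 4.66], [0.17, 1.96], [-2.89, 2.89]. Speed limits (rad/s): [2.39, 2.39, 3.14, 3.14, 3.14, 3.14, 3.14].

### API

Orientations are given as a unit quaternion [w, x, y, z].
In Python, from station import ctrl, get_state, vision, ticket, models gives the robot as it stands. Calls block until the motion is done:
- ctrl.movep(position, orientation): joint-space move of the TCP to a pose.
- ctrl.movel(position, frame=None, max_speed=0.15): straight line of the TCP; frame=None keeps the orientation; max_speed is the mean speed in m/s.
- ctrl.set_joints(angles): joint-space move.
- ctrl.ungrasp() and ctrl.close_gripper(force=None): open the fingers fully, or close them until they stop; force is the grip in N (None keeps the last).
- ctrl.pause(seconds).
- ctrl.ik(position, orientation): joint angles nearest the present ones, or None.
- get_state(): the state.
- vision.grab_frame(name): name is "scene" or "top" or "wrist"; returns (picture, depth): 480x640x3 uint8, blue, green, red; 480x640 float32, m along the optical axis (not along the pixel's ray), 0 where there is no reading.
- vision.camera_info(name): a dict with "mtx" (3x3 intrinsics, pixels), "R" (3x3) and "t" (3): a world point X has camera coordinates R X + t; the wrist camera has in their place "hand_eye" (4x4, takes a point from camera to tool coordinates, whose origin is the TCP and whose axes are the flange's). Camera axes: x right, y down, z forward; pixel columns grow to the right and rows downward; lengths in m; the calibration is good to about 2 mm. A picture is of the moment at which its call begins: read the wrist's pose just before it. camera_info takes no time and is no camera call.
A pose or a line that the arm cannot do raises ctrl.Unreachable and nothing moves.
- ticket.close_job(): hands the job in; it is judged then, once.
Trained networks look in the newest picture that a camera, given by its name, has taken for a name from the list of things; names that differ only in an ending like _2 or _b are one class to them, and where a whole thing is asked for, a point or a joint stands for the part that bears it (a point fixed in the world has none). Each returns a list of dicts, best first, with "p" (0 to 1); they miss things now and then, are a little off and sometimes report something else, mostly with a low value. They report only what shows in the picture. A call takes as long as a camera call.
- models.recognise(camera, target): "point" ([column, row] in pixels, amid what is visible of it).
- models.masks_of(camera, target): "mask" (480x640 bool, what is visible of it) and "point" ([column, row] in pixels, amid what is visible of it).
The state is a dict: "time": time; "qpos": joint angles; "qd": joint speeds; "tau": joint torques, N m; "tcp_pos": TCP position; "eef_rot": TCP orientation; "contact_force": force on the tool from outside, world axes, zero at the start; "wrist_torque": the same for the moment, N m; "width": finger opening in m; "gripper_force": force on a finger pad.
Only numpy, scipy, OpenCV 4.12 (cv2) and the standard library are available. Lean on these libraries where they do the work, as an engineer would, in place of code of your own. Each camera call takes 0.05 s, during which the arm holds its last target. There are 200 camera calls.

## Working session

There is one attempt and no reset: what is moved stays moved. The work goes in short steps, each a Python script; the robot and the scene stay as the last script left them, time stands still between calls to the robot, and variables do not carry over. Pictures are saved under pics/ and viewed, at most 10 in all, crops included, and the job is handed in when it is done.

```bash
ls; mkdir -p pics; python3 - <<'E'
from station import ctrl,get_state,vision,models
import cv2,numpy as np
ims=[]
for c in("scene","top"):
    im,d=vision.grab_frame(c);cv2.imwrite(f"pics/{c}1.png",im)
    i=vision.camera_info(c);R,t,K=map(np.array,(i["R"],i["t"],i["mtx"]))
    print(c,"cam at",-R.T@t, "fwd",R[2])
    for n in("light_mid","timer_post","cell_mid","short_cell_mid","rack","stand","jar","pot","brush"):
        try:
            for r in models.recognise(c,n)[:2]:
                u,v=map(int,np.round(r["point"]));z=np.median(d[max(0,v-2):v+3,max(0,u-2):u+3])
                X=R.T@(z*np.linalg.inv(K)@[u,v,1]-t)
                print(n,round(r["p"],2),u,v,X.round(3))
        except Exception as e:print(n,e)
print(get_state()["time"],ctrl.pinch_z,get_state()["eef_rot"])
E
```

```text
pics
scene cam at [ 1.02569756 -0.56208911  1.1267832 ] fwd [-0.33098871  0.47424824 -0.81580334]
light_mid 0.7 352 226 [0.616 0.155 0.021]
light_mid 0.62 378 304 [0.777 0.017 0.021]
timer_post 0.67 347 190 [0.544 0.239 0.02 ]
cell_mid 0.79 176 303 [ 0.452 -0.249  0.062]
short_cell_mid 0.71 227 329 [ 0.568 -0.227  0.047]
rack 0.67 349 230 [0.617 0.142 0.021]
rack 0.6 210 322 [ 0.512 -0.224  0.008]
stand 0.61 350 225 [0.61  0.156 0.02 ]
jar 0.88 360 135 [0.486 0.377 0.063]
pot 0.69 420 156 [0.661 0.365 0.107]
pot 0.51 345 188 [0.544 0.23  0.036]
brush 0.63 377 305 [0.777 0.014 0.021]
top cam at [0.30267087 0.03690475 1.44791853] fwd [ 0.22151495  0.02574632 -0.97481704]
light_mid 0.8 282 233 [0.622 0.192 0.022]
light_mid 0.3 266 260 [0.549 0.225 0.013]
cell_mid 0.63 449 317 [ 0.445 -0.24   0.068]
cell_mid 0.56 196 208 [0.669 0.427 0.01 ]
short_cell_mid 0.73 439 264 [ 0.576 -0.212  0.05 ]
short_cell_mid 0.16 355 186 [0.768 0.015 0.021]
rack 0.59 441 293 [ 0.51  -0.229  0.009]
stand 0.68 285 235 [0.618 0.184 0.019]
jar 0.98 193 282 [0.466 0.388 0.076]
pot 0.9 198 208 [0.67  0.422 0.009]
brush 0.88 354 186 [0.768 0.018 0.021]
1.0 -0.0187 [-9.06395486e-06  9.73121591e-01  2.30291920e-01 -9.85995050e-06]
```

View pics/scene1.png

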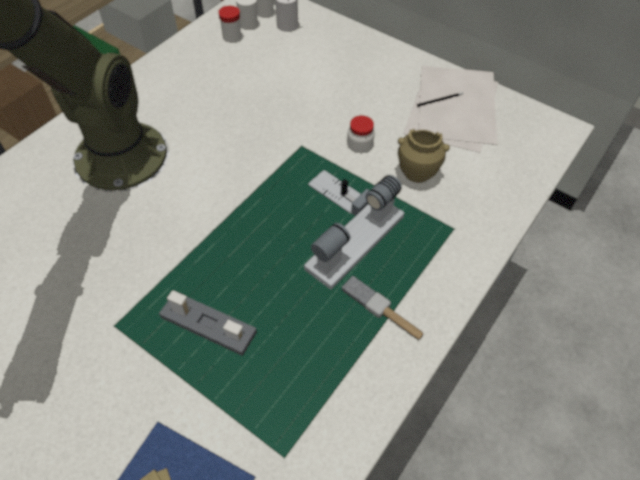

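View pics/top1.png

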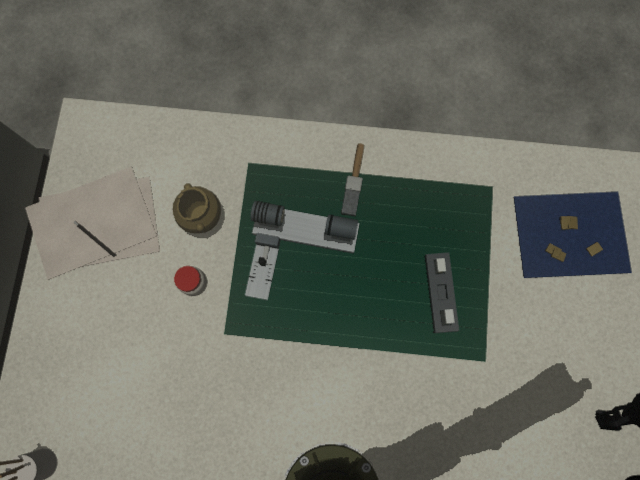

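The scene view shows the rack at about (207,322), with the taller cell at its near-robot end (177,300). The stand is at (355,235), with the timer post at (345,187). The top view agrees: taller cell (449,317), timer post (262,262), lamp (268,213), sensor (341,228).

Next I'll take closer wrist looks at both.

```bash
cat > h.py <<'E'
from station import ctrl,get_state,vision,models,ticket
import cv2,numpy as np
from scipy.spatial.transform import Rotation as Ro
def quat(yaw):  # tool down, tool y axis along world direction yaw
    y=np.array([np.cos(yaw),np.sin(yaw),0]);z=np.array([0,0,-1.])
    q=Ro.from_matrix(np.c_[np.cross(y,z),y,z]).as_quat();return np.r_[q[3],q[:3]]
def best(p,yaw):  # half-turn choice nearest the present joints
    q0=np.array(get_state()["qpos"]);c=[]
    for k in(0,np.pi):
        try:
            j=ctrl.ik(p,quat(yaw+k))
            if j is not None:c.append((np.abs(np.array(j)-q0).max(),k))
        except Exception as e:print(e)
    return quat(yaw+min(c)[1])
def wrist(name=None):
    s=get_state();im,d=vision.grab_frame("wrist")
    i=vision.camera_info("wrist");w=s["eef_rot"]
    T=np.eye(4);T[:3,:3]=Ro.from_quat(np.r_[w[1:],w[0]]).as_matrix();T[:3,3]=s["tcp_pos"]
    T=T@np.array(i["hand_eye"]);v,u=np.mgrid[:480,:640]
    P=np.stack([u*d,v*d,d],-1)@np.linalg.inv(np.array(i["mtx"])).T@T[:3,:3].T+T[:3,3]
    P[d==0]=np.nan
    if name:cv2.imwrite(f"pics/{name}.png",im)
    return im,d,P
E
python3 - <<'E'
from h import *
print(np.array(vision.camera_info("wrist")["hand_eye"]).round(3).tolist())
import pickle
def go(p,yaw,n):
    ctrl.movep(p,best(p,yaw));im,d,P=wrist(n);np.save(n,P)
    print(n,get_state()["time"],np.array(get_state()["qpos"]).round(2),np.nanmin(d[d>0]))
go([0.50,-0.23,0.36],np.pi/2,"rack");
for n in("cell_mid","short_cell_mid","rack"):
    print(n,[(round(r["p"],2),np.round(r["point"]).tolist()) for r in models.recognise("wrist",n)[:2]])
go([0.57,0.20,0.40],np.pi/2,"stand")
for n in("timer_post","stand"):
    print(n,[(round(r["p"],2),np.round(r["point"]).tolist()) for r in models.recognise("wrist",n)[:2]])
cv2.imwrite("pics/both.png",np.hstack([cv2.resize(cv2.imread(f"pics/{n}.png"),(400,300)) for n in("rack","stand")]))
E
```

```text
[[-0.001, -0.965, -0.262, 0.065], [1.0, -0.0, -0.002, 0.001], [0.001, -0.262, 0.965, -0.142], [0.0, 0.0, 0.0, 1.0]]
rack 2.5833 [ 0.57  0.32 -0.26  1.46  0.08  1.38 -1.27] 0.052749258
cell_mid [(0.9, [328.0, 232.0])]
short_cell_mid [(0.59, [310.0, 120.0])]
rack [(0.6, [317.0, 169.0])]
stand 4.3917 [-0.11  0.42 -0.45  1.22  0.18  1.54 -2.11] 0.052752104
timer_post [(0.57, [292.0, 194.0])]
stand [(0.76, [342.0, 135.0])]
```

View pics/both.png

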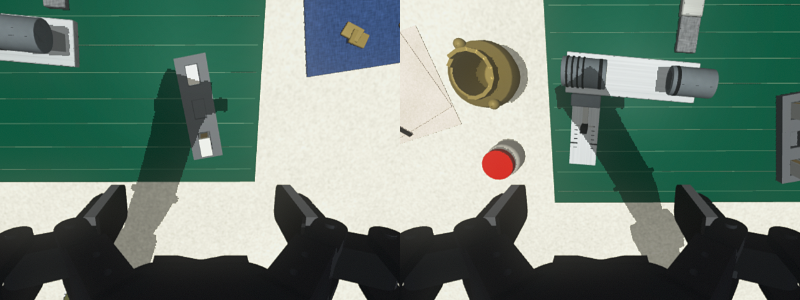

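Left view (half-scale wrist picture): the rack runs from (185,57) to (210,155), with the taller cell's stopper at about (205,145) and the short cell at (193,72). Right view: lamp at about (585,72), sensor at (692,80), and the post at (584,128) on the tongue below the housing. Now I'll fit both from the depth points.

```bash
python3 - <<'E'
from h import *
def rect(P,m):
    p=P[m][:,:2];(c,s,a)=cv2.minAreaRect((p*1000).astype(np.float32));return np.round(c,1),np.round(s,1),round(a,2),len(p)
def band(P,lo,hi,x0,x1,y0,y1):
    with np.errstate(all='ignore'):
        m=(P[...,2]>lo)&(P[...,2]<hi)&(P[...,0]>x0)&(P[...,0]<x1)&(P[...,1]>y0)&(P[...,1]<y1)
    m[300:]=False
    n,l,st,_=cv2.connectedComponentsWithStats(m.astype(np.uint8),connectivity=4)
    return l==1+st[1:,4].argmax()
P=np.load("rack.npy")
r=(.36,.66,-.34,-.12)
print("table",np.nanmedian(P[150:250,100:250,2]))
for n,lo,hi in(("rack",.014,.026),("tall",.06,.08),("short",.042,.056)):
    m=band(P,lo,hi,*r);print(n,rect(P,m),np.median(P[m][:,2]).round(4))
P=np.load("stand.npy")
for n,lo,hi,b in(("base",.014,.026,(.5,.8,0,.36)),("tops",.118,.13,(.5,.8,0,.36)),("tops2",.118,.13,(.5,.8,0,.17)),("housing",.034,.046,(.5,.64,.15,.3)),("post",.049,.062,(.45,.57,.18,.28)),("tongue",.001,.009,(.4,.62,.18,.28))):
    m=band(P,lo,hi,*b);print(n,rect(P,m),np.median(P[m][:,2]).round(4))
im=cv2.imread("pics/stand.png")[60:340,220:500]
cv2.imwrite("pics/standc.png",cv2.resize(im,(600,600),interpolation=cv2.INTER_CUBIC))
E
```

```text
table 0.0007393588307972321
rack (array([ 509.2, -228.6]), array([200.3,  60.1]), 10.49, 6300) 0.0198
tall (array([ 445.5, -240.5]), array([34.2, 20. ]), 10.12, 513) 0.0677
short (array([ 573.1, -217. ]), array([33.4, 20. ]), 10.65, 564) 0.0478
base (array([639.3, 134. ]), array([269.6,  80.8]), 85.08, 8119) 0.0196
tops (array([647.5, 225.8]), array([75. , 39.8]), 84.14, 2495) 0.1232
tops2 (array([631.3,  41.8]), array([75.8, 35.6]), 85.18, 2380) 0.1228
housing (array([595.2, 228.1]), array([60.1, 25.1]), 84.75, 946) 0.0396
post (array([538.1, 232.9]), array([13.8, 14.2]), 83.78, 126) 0.0557
tongue (array([512.7, 238.4]), array([ 70.2, 136.5]), 83.16, 3569) 0.0039
```

View pics/standc.png

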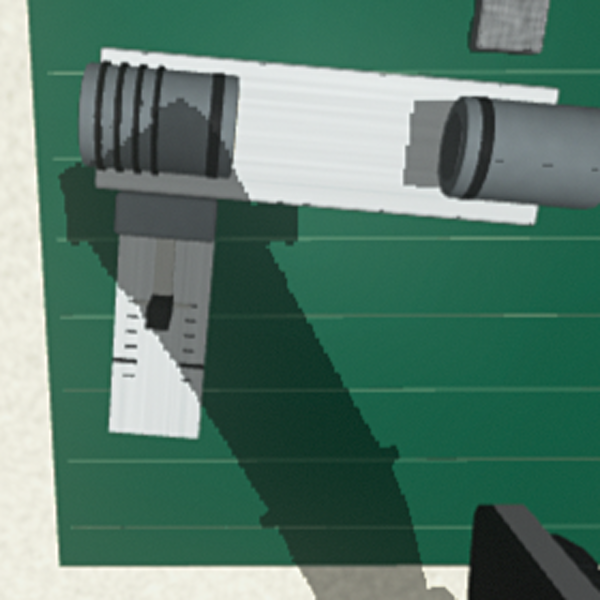

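The picture confirms the depth fits: the post is at crop (158,312), the broad mark at about (125,360)–(190,366), and the lamp and sensor sit at the base ends. The stand's axes are at −4.9°, and the post matches the given geometry. Pulling the slide now.

```bash
cat >> h.py <<'E'
SA=np.radians(-4.92);SX=np.array([np.cos(SA),np.sin(SA),0]);SY=np.array([-np.sin(SA),np.cos(SA),0])
SC=np.array([.6393,.134,0])
E
python3 - <<'E'
from h import *
post=np.array([.5383,.2327,.042+ctrl.pinch_z])
up=post+[0,0,.09];q=best(up,SA+np.pi/2)
ctrl.movep(up,q);ctrl.movel(post,max_speed=.12)
ctrl.close_gripper(60)
s=get_state();p0=np.array(s["tcp_pos"]);print("grip",s["time"],p0.round(4),s["width"],s["gripper_force"])
ctrl.movel(p0-.040*SX,max_speed=.05)
a=get_state();ctrl.pause(.3)
b=get_state();wrist("pulled");ctrl.pause(.6);e=get_state()
ctrl.ungrasp();ctrl.pause(.2)
for s in(a,b,e):print(s["time"],((np.array(s["tcp_pos"])-p0)@SX).round(4),np.round(s["contact_force"],1),round(s["width"],4))
print(get_state()["time"])
cv2.imwrite("pics/pulled2.png",cv2.imread("pics/pulled.png"))
E
```

```text
grip 7.1583 [0.5384 0.233  0.0236] 0.013227330623786985 58.549434542655945
8.1083 -0.0379 [ 6.5  0.5 -2.8] 0.0132
8.4083 -0.0378 [ 6.9 -0.8 -3.1] 0.0131
9.0583 -0.0379 [ 6.5  0.2 -4.1] 0.0129
9.95
```

View pics/pulled2.png

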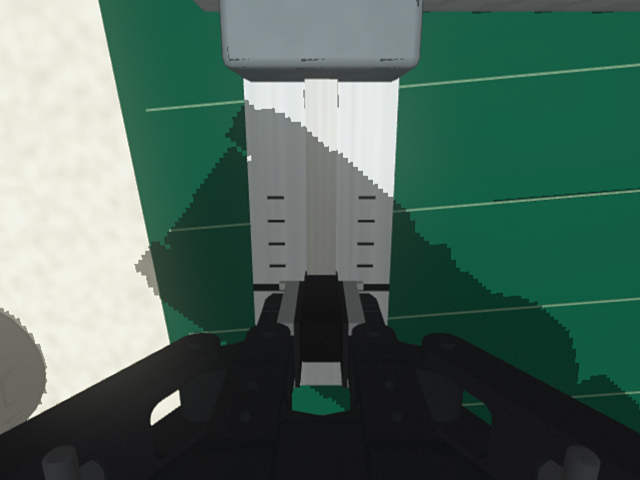

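The pulled view shows the post's front edge at about (322,275) and the broad mark at row 287. The TCP moved 37.9 mm because the arm gave a little. I'll work out from the picture where the post actually was, and check that it is home now.

```bash
python3 - <<'E'
from h import *
i=vision.camera_info("wrist");K=np.array(i["mtx"])
def proj(X,tcp,w):
    T=np.eye(4);T[:3,:3]=Ro.from_quat(np.r_[w[1:],w[0]]).as_matrix();T[:3,3]=tcp
    c=np.linalg.inv(T@np.array(i["hand_eye"]))@np.r_[X,1];p=K@c[:3];return (p[:2]/p[2]).round(1)
s=get_state();p=np.array(s["tcp_pos"]);print(s["time"],p.round(4),p@SX)
home=np.array([.5383,.2327,0])
for d in(.034,.036,.038,.040):
    print(d,"top edge",proj(home-(d-.007)*SX+[0,0,.056],p,s["eef_rot"]),"top back",proj(home-(d+.007)*SX+[0,0,.056],p,s["eef_rot"]))
print("mark",proj(home-.04*SX-.022*SY+[0,0,.004],p,s["eef_rot"]),"tick0",proj(home-.022*SY+[0,0,.004],p,s["eef_rot"]))
im,d,P=wrist("released")
m=(P[...,2]>.05)&(P[...,2]<.06)&(np.abs((P-home)@SY)<.012)&((P-home)@SX>-.03);print("now",(np.median((P[m]-home)@SX) if m.any() else None),m.sum())
E
```

```text
9.95 [0.4986 0.2365 0.0236] 0.4764468049289208
0.034 top edge [318.8 307.3] top back [318.9 348.2]
0.036 top edge [318.8 313.3] top back [318.9 353.8]
0.038 top edge [318.8 319.2] top back [318.9 359.4]
0.04 top edge [318.8 325.1] top back [318.9 365. ]
mark [369.6 282.4] tick0 [372.7 192.1]
now 0.0007947922924961428 2319
```

View pics/released.png

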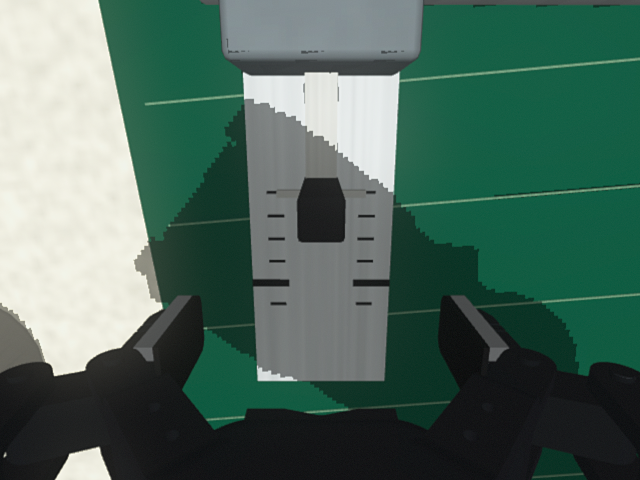

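The slide is back home: the post is at (321,210), level with the zero tick at row 192. Comparing its front edge in the two pictures (rows 178 and 275) puts the pull at about 38–39 mm, so the post was on the broad mark, and it stayed there for about a second. Now the taller cell.

```bash
python3 - <<'E'
from h import *
p=np.array(get_state()["tcp_pos"]);ctrl.movel(p+[0,0,.16],max_speed=.2)
yaw=np.radians(10.45)+np.pi/2
g=np.array([.4454,-.2405,.048+ctrl.pinch_z]);up=g+[0,0,.10]
ctrl.movep(up,best(up,yaw));ctrl.movel(g,max_speed=.1)
s=get_state();print(s["time"],np.array(s["tcp_pos"]).round(4),np.round(s["contact_force"],1))
ctrl.close_gripper(40)
s=get_state();print("grip",s["time"],round(s["width"],4),round(s["gripper_force"],1),np.round(s["contact_force"],1))
ctrl.pause(.1);p=np.array(s["tcp_pos"])
ctrl.movel(p+[0,0,.17],max_speed=.12)
s=get_state();print("lift",s["time"],round(s["width"],4),np.array(s["tcp_pos"]).round(4),np.round(s["contact_force"],1),np.array(s["qpos"]).round(2))
lm=SC+[0,0,.1];print([ctrl.ik(lm+[0,0,.1],quat(SA+k)) for k in(0,np.pi)])
wrist("lift")
E
```

```text
13.8583 [ 0.4458 -0.2406  0.0298] [-0.   0.4 -0.5]
grip 14.4667 0.0196 40.0 [-0.2  0.4  3.9]
lift 16.1333 0.0194 [ 0.4451 -0.2403  0.1989] [ 0.4 -1.  -0.6] [ 0.76  0.37 -0.43  1.86  0.19  0.95 -1.15]
[array([ 0.18278774,  0.66129078, -0.77947377,  1.46103485,  0.47846208,
        1.21563012, -0.74389192]), array([-0.79120154,  0.82547266,  1.15075987,  1.47521563, -0.76159801,
        1.33503654, -2.81106813])]
```

View pics/lift.png

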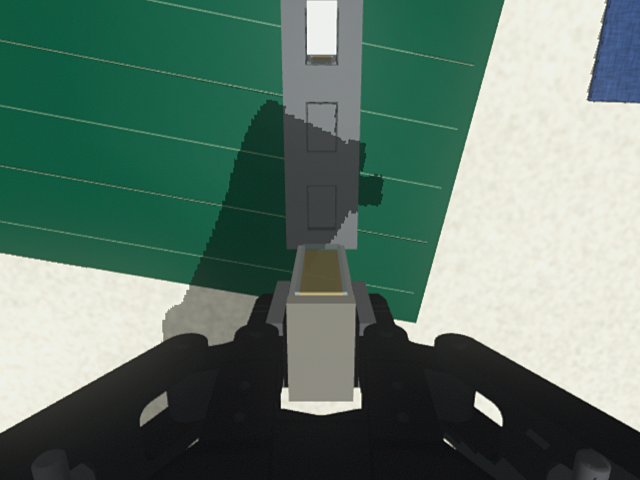

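The cell is gripped by its frosted faces, upright and centred, with the stopper top around (320,350) and the window clear at (322,270). The lower socket is empty, so the cell is free of the rack. Moving it into the light path.

```bash
python3 - <<'E'
from h import *
t=SC+[0,0,.0918];up=t+[0,0,.125];q=quat(SA)
ctrl.movep(up,q);s=get_state();print(s["time"],round(s["width"],4),np.array(s["tcp_pos"]).round(4))
ctrl.movel(t,max_speed=.06);ctrl.pause(.3)
s=get_state();e=t-np.array(s["tcp_pos"]);print(s["time"],"err mm",(e*1e3).round(2))
ctrl.movel(t+e,max_speed=.02) if np.abs(e).max()>.0007 else None
ctrl.pause(.3);s=get_state();w=s["eef_rot"];R=Ro.from_quat(np.r_[w[1:],w[0]]).as_matrix()
print(s["time"],((t-s["tcp_pos"])*1e3).round(2),round(s["width"],4),np.round(s["contact_force"],1),"y axis",np.degrees(np.arctan2(R[1,1],R[0,1])).round(2),"z",R[:,2].round(4))
im,d,P=wrist("final")
top=(P[...,2]>.115)&(P[...,2]<.145)&(np.abs((P-SC)@SX)<.02)&(np.abs((P-SC)@SY)<.03)
p=P[top]-SC;n=np.median(p,0);x,y=p@SX,p@SY
print("top z",n[2].round(4),"x",np.percentile(x,[2,98]).round(4),"y",np.percentile(y,[2,98]).round(4))
sc,_=vision.grab_frame("scene");sc=cv2.resize(sc[150:290,260:450],(543,400),interpolation=cv2.INTER_CUBIC)
cv2.imwrite("pics/fin2.png",np.hstack([cv2.resize(im,(400,300)),cv2.resize(sc,(400,300))]))
E
```

```text
17.7417 0.0195 [0.6395 0.1317 0.2166]
20.275 err mm [-0.03 -0.01 -0.08]
20.575 [-0.03  0.01 -0.01] 0.0194 [ 0.5 -0.1 -0.9] y axis -4.92 z [ 1.e-04 -0.e+00 -1.e+00]
top z 0.1298 x [-0.0181  0.0179] y [-0.0149  0.0174]
```

View pics/fin2.png

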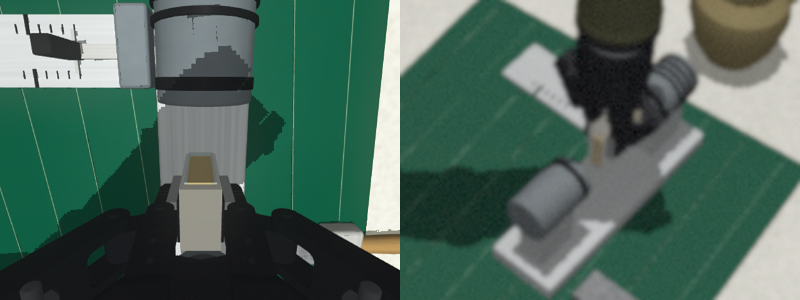

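The cell hangs upright midway between lamp and sensor, with its window facing the lamp (left half, 200,170). Its top is at 0.130 m, so its centre is at 0.100 m. Nothing touches it, and the slide is home. Handing in.

```bash
python3 -c "
from station import ticket
print(ticket.close_job())"
```

```text
the job is handed in; nothing more can be done
None
```

Job handed in at about 21 s: I drew the timer slide about 38–39 mm (mark at 40 mm), held it for about a second and let it run home; the taller cell is now held upright and free at the middle of the light path, windows facing the lenses.

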